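# Lay the clock case on its back and push it home against the stop

### The arm

A 6-joint arm with a two-finger parallel gripper is mounted at the origin on the work surface. World frame = base frame: x ahead of the robot, y to its left, z up, the work surface at z = 0. Lengths are in mm, angles in rad, forces in N, time in s.
With the tool pointing down it reaches from about 275 to 825 mm from the base axis. Payload 4.9 kg.
Tool frame: the origin (TCP) lies at the very end of the fingers, on their centre line; the grasp point (between the pads) lies 19 mm behind it; z points along the fingers, y is the line along which they close (so a half turn about z gives the same grasp; the last joint's range is limited). The gripper opens to 85 mm and grips with 20 to 120 N. Pads are 22 mm wide; open, the fingers measure 114 mm over their backs; the gripper's body (76 mm by 85 mm) begins 54 mm behind the grasp point. The pads swing forward as they close: fully open they stand 13 mm farther back than shut.
Start: joints at [-1.368, 0.326, -0.193, 1.052, 0, 1.437], TCP at [181.77, -519.113, 231.281] pointing down, gripper open.
Joint ranges: [-2.65, 2.65], [-0.97, 1.79], [-1.3, 1.35], [-1.93, 2.1], [-1.47, 1.37], [-3.14, 3.14]. Speed limits (rad/s): [2.57, 2.57, 3.14, 3.14, 3.14, 3.14].

### API

Orientations are given as [roll, pitch, yaw] about the fixed x, y, z axes, in that order (R = Rz(yaw) Ry(pitch) Rx(roll)).
In Python, from bench import bot, solve_ik, imaging gives the robot as it stands. Calls block until the motion is done:
- bot.move_ptp(position, orientation): joint-space move of the TCP to a pose.
- bot.movel(position, rot=None, max_speed=150, threshold=None): straight line of the TCP; rot=None keeps the orientation; max_speed is the mean speed in mm/s. With threshold (N) it stops when the force on the tool has changed by that much, and returns True; else False.
- bot.move_j(angles): joint-space move.
- bot.grip(opening, effort=None): opening from 0.0 (shut) to 1.0 (fully open); effort is the grip in N (None keeps the last); returns when the fingers have stopped.
- bot.dwell(seconds).
- solve_ik(position, orientation): joint angles nearest the present ones, or None.
- bot.get_state(): the state.
- imaging.capture(name): name is "side" or "top" or "wrist"; returns the picture (480x640x3 uint8, blue, green, red); there is no depth.
- imaging.camera_model(name): a dict with "K" (3x3 intrinsics, pixels), "k1" (the pictures are not rectified: a ray, as slopes to the right and down, at radius r is drawn at 1 + k1 r^2 times it, then the intrinsics apply), "position" and "rotation" of the camera in the world. Camera axes: x right, y up, looking along -z (the intrinsics and any distortion apply to the point x, -y, -z); pixel columns grow to the right and rows downward; lengths in mm; the calibration is good to about 2 mm. A picture is of the moment at which its call begins: read the wrist's pose just before it. camera_model takes no time and is no camera call; for the wrist camera it gives the pose at the moment of the call.
A pose or a line that the arm cannot do raises bot.IKError and nothing moves.
- bot.sign_off(): hands the job in; it is judged then, once.
The state is a dict: "t": time; "qpos": joint angles; "joint_velocities": joint speeds; "effort": joint torques, N m; "tcp_pos": TCP position; "orientation": TCP orientation; "contact_force": force on the tool from outside, world axes, zero at the start; "wrist_torque": the same for the moment, N m; "opening": opening from 0.0 (shut) to 1.0 (fully open); "gripper_force": force on a finger pad.
Only numpy, scipy, OpenCV 4.12 (cv2) and the standard library are available. Lean on these libraries where they do the work, as an engineer would, in place of code of your own. Each camera call takes 0.05 s, during which the arm holds its last target. There are 200 camera calls.

### The job

Push the empty wooden clock case over backwards so that it lies on its back on the grey felt service board, its round opening facing up, then push it along the board until its top sits flush against the board's dark end stop. Only push it: do not pick it up or lift it, and leave the other things on the bench where they are.

Things in the scene. Friction and masses are not known exactly. Their poses are not given: they have to be found in the camera images.
- case: Empty mantel clock case, brown wood, 160 tall, 130 wide, 70 deep, 0.3 to 0.65 kg. Dark plinth and dark top slab (each 20 high) are 130 x 70; the body between is 110 wide, its front 8 mm behind theirs; the back is one plane with a pale panel. Front: brass ring, 86 across, round a black opening. Origin: centre of the underside; +z to its top, -x its front, y its width. Starts upright on the board
- board: Fixed flat plywood board with grey felt on top, 360 long (x), 240 wide (y), 12 thick, no side rails; across its +x end a dark wooden stop bar 15 thick, 30 high above the felt. Origin: centre of the underside, on the bench; +x along the board to the stop, +z up. The stop's inner face is at x = +165, the felt at z = +12
- board_stop (a point): Point on the felt at the middle of the foot of the stop's inner face; axes as the board's. At the start the back of the case faces the stop to within 0.2 rad; laid down there, its top is some 30 to 90 mm short of the stop and its underside faces away from the stop
- case_heel (a point): Middle of the case's lower back edge, at x = +35, y = 0, z = 0 of the case. Pushed slowly on its top slab the case tips about this edge without sliding; past about 0.4 rad of lean it falls on its back by itself. Lying, its origin is 35 mm above the felt, in the plane of the underside
- case_top_left (a point): Corner of the case where its top meets its back, at x = +35, y = +65, z = +160 of the case
- case_top_right (a point): Corner of the case where its top meets its back, at x = +35, y = -65, z = +160 of the case
- weight: Bystander: loose brass clock weight, upright cylinder 42 across, 100 tall. Origin: centre of the underside
- oil: Bystander: loose amber oil bottle with red cap, 40 across, 100 tall. Origin: centre of the underside
- alarm: Bystander: loose round blue alarm clock with white dial on a black foot, 72 across, 92 tall. Origin: centre of the underside
- tin: Bystander: loose round yellow tin with a brass lid, 75 across, 58 tall. Origin: centre of the underside
- driver: Bystander: loose screwdriver with orange handle lying on the bench, 160 long. Origin: at its underside
There are look-alikes about, which are no part of the job. Leave any green look-alike of the case alone.

How it is judged (in metres and radians):
On the way:
1. the case lies on its back on the board (angle between case's own x axis and vertical above 3 rad and height (world z) of case_heel below 0.02 m), for 0.2 s.
At the end, for the whole second after the job is handed in: The case lies flat on its back on the felt (within 0.09 rad, its back edges within 8 mm of the felt), both top corners within 6 mm of the stop's inner face and not more than 5 mm past the board's sides, at rest (angle between case's own x axis and vertical above 3.05 rad and height (world z) of each of case_heel, case_top_left, case_top_right below 0.02 m and x of each of case_top_left, case_top_right in the frame of board above 0.159 m and y of case_top_left in the frame of board below 0.125 m and y of case_top_right in the frame of board above -0.125 m and linear speed of case below 0.01 m/s); the robot touches nothing.
It fails at once if the case is lifted, or falls on its side or face (its lower back edge more than 25 mm above the felt) (height (world z) of case_heel above 0.037 m).
It fails at once if another thing on the bench (weight, oil bottle, alarm clock, tin or screwdriver) is moved by more than 25 mm (distance of any of weight, oil, alarm, tin, driver from where it was at the start of the episode above 0.025 m).
It also fails if it takes over 45 s, if anything falls off the work surface, if the arm or the gripper's body presses on something with over 40 N, if the wrist force passes 120 N, or if a joint passes its speed limit or range.

## Working session

There is one attempt and no reset: what is moved stays moved. The work goes in short steps, each a Python script; the robot and the scene stay as the last script left them, time stands still between calls to the robot, and variables do not carry over. Pictures are saved under pics/ and viewed, at most 10 in all, crops included, and the job is handed in when it is done.

```bash
mkdir -p pics && ls && python3 - <<'E'
from bench import bot, solve_ik, imaging
import cv2
for n in("top","side"):
    cv2.imwrite(f"pics/{n}0.png",imaging.capture(n))
    m=imaging.camera_model(n);print(n,m)
print(bot.get_state()["t"])
E
```

```text
pics
top {'K': array([[615.67597007,   0.        , 308.6791797 ],
       [  0.        , 615.67597007, 235.43272281],
       [  0.        ,   0.        ,   1.        ]]), 'k1': 0.011395174437281842, 'position': array([ 499.35304142,   -5.32098905, 1457.61885527]), 'rotation': array([ 0.04779029,  0.0174009 , -1.54520219])}
side {'K': array([[433.25105242,   0.        , 320.74950643],
       [  0.        , 433.25105242, 239.04031049],
       [  0.        ,   0.        ,   1.        ]]), 'k1': 0.03223182068778787, 'position': array([-73.9735596 , 627.7193106 , 744.74898274]), 'rotation': array([ 0.95743419,  0.01915208, -2.35516135])}
0.1
```

View pics/top0.png

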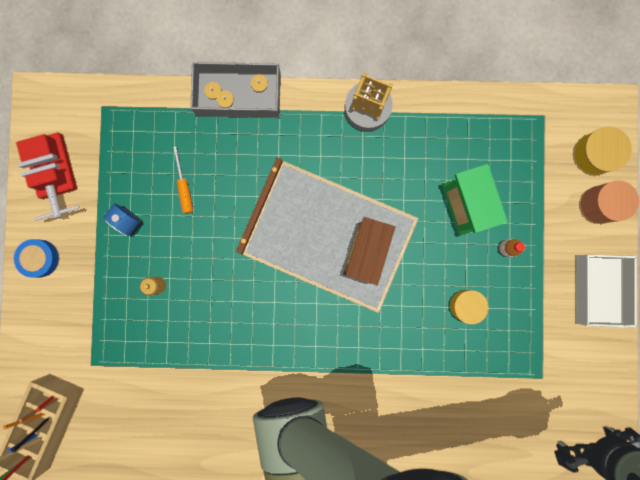

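View pics/side0.png

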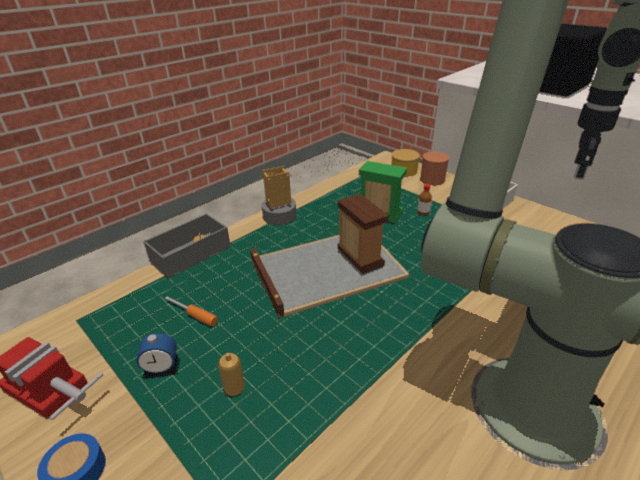

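The top view shows the board with its stop at the left (278,158)–(240,252). Things that could be taken for the case:
- the brown case at (370,251), in the side view at (361,235)
- the green look-alike at (475,200)
- the brass movement on its grey stand at (370,97)

I choose the brown one on the felt. Next I check it in a crop and measure it.

```bash
cat > h.py <<'E'
from bench import bot, solve_ik, imaging
import numpy as np, cv2
from scipy.spatial.transform import Rotation as R
def cam(n):
    m=imaging.camera_model(n); r=np.array(m["rotation"])
    return m["K"],m["k1"],np.array(m["position"]),(r if r.shape==(3,3) else R.from_euler("xyz",r).as_matrix())
def unproj(n,px,z):
    K,k1,p,Rm=cam(n); px=np.atleast_2d(np.array(px,float))
    u=cv2.undistortPoints(px[:,None],K,np.array([k1,0,0,0.]))[:,0]
    d=np.c_[u[:,0],-u[:,1],-np.ones(len(u))]@Rm.T
    return p+d*((z-p[2])/d[:,2])[:,None]
def proj(n,P):
    K,k1,p,Rm=cam(n); c=(np.atleast_2d(P)-p)@Rm; s=np.c_[c[:,0],-c[:,1]]/-c[:,2:]
    s=s*(1+k1*(s**2).sum(1,keepdims=True)); return s@K[:2,:2].T+K[:2,2]
E
python3 - <<'E'
from h import *
im=cv2.imread("pics/top0.png")
a=cv2.resize(im[145:325,225:435],None,fx=3.6,fy=3.3,interpolation=cv2.INTER_CUBIC)
s=cv2.imread("pics/side0.png")
cv2.imwrite("pics/crop_side.png",cv2.resize(s[150:330,230:440],None,fx=3,fy=3,interpolation=cv2.INTER_CUBIC))
cv2.imwrite("pics/crop_top.png",cv2.resize(im[145:325,225:435],None,fx=3,fy=3,interpolation=cv2.INTER_CUBIC))
for nm,px,z in [("boardR",[(417,218),(378,310)],12),("stop",[(278,158),(240,252)],42),("case",[(365,217),(395,224),(376,284),(345,277)],172)]:
    P=unproj("top",px,z);print(nm,P.round(0).tolist(),np.linalg.norm(np.diff(P,axis=0),axis=1).round(0))
E
```

```text
boardR [[615.0, -231.0, 12.0], [398.0, -145.0, 12.0]] [234.]
stop [[744.0, 97.0, 42.0], [524.0, 178.0, 42.0]] [235.]
case [[602.0, -98.0, 172.0], [589.0, -161.0, 172.0], [463.0, -124.0, 172.0], [476.0, -59.0, 172.0]] [ 64. 131.  66.]
```

View pics/crop_top.png

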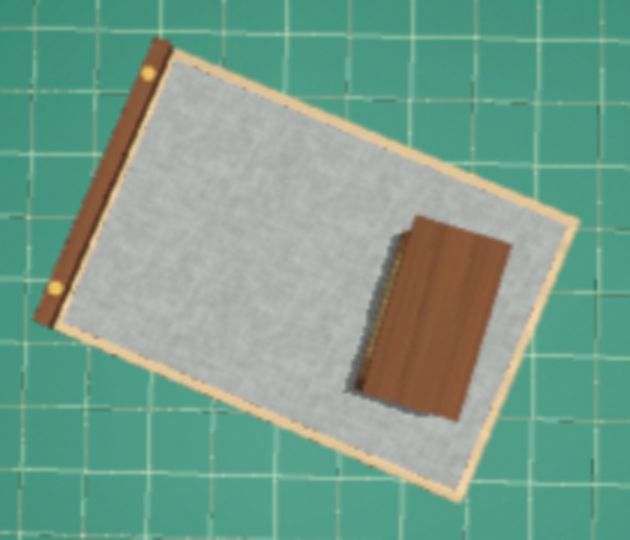

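View pics/crop_side.png

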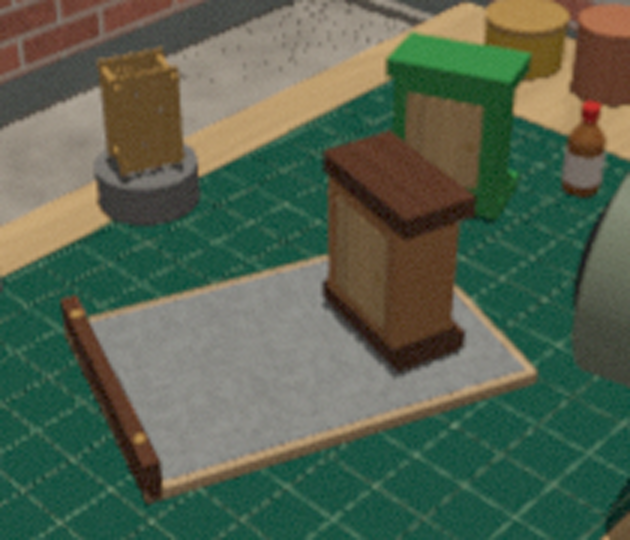

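The crops confirm the choice: brown case upright on the felt, pale back panel facing the stop, nothing on the lane. Now I fit both poses by least squares from the crop corners: case slab (416,215), (511,243), (458,421), (362,389); board end (579,221), (460,500); stop top (152,37), (35,320), (172,45), (53,328).

```bash
python3 - <<'E'
from h import *
from scipy.optimize import least_squares
f=lambda c:(np.array(c)+.5)/3-.5+[225,145]
def fit(obj,px,g):
    px=f(px);obj=np.array(obj,float)
    def W(q):return np.c_[obj[:,:2]@np.array([[np.cos(q[2]),-np.sin(q[2])],[np.sin(q[2]),np.cos(q[2])]]).T+q[:2],obj[:,2]]
    r=least_squares(lambda q:(proj("top",W(q))-px).ravel(),g,x_scale=[100,100,1]);return r.x,np.abs(r.fun).max(),W(r.x)
b,e,_=fit([(-180,-120,12),(-180,120,12),(180,-120,42),(180,120,42),(165,-120,42),(165,120,42)],[(579,221),(460,500),(152,37),(35,320),(172,45),(53,328)],[570,-20,1.2])
print("board",b.round(3),e)
c,e,W=fit([(35,-65,172),(-35,-65,172),(-35,65,172),(35,65,172)],[(416,215),(511,243),(458,421),(362,389)],[530,-110,1.3])
print("case",c.round(3),e)
Rb=R.from_euler("z",-b[2]).as_matrix()
for p in W:print((Rb@(p-[b[0],b[1],0])).round(1))
E
```

```text
board [570.18  -22.508   1.197] 0.9769305725791071
case [ 532.491 -110.505    1.296] 0.7841347193040633
[-54.4 -58.3 172. ]
[-124.1  -65.2  172. ]
[-136.9   64.1  172. ]
[-67.3  71.1 172. ]
```

```bash
python3 - <<'E'
from h import *
c=np.array([532.5,-110.5]);yaw=1.296;d=np.array([np.cos(yaw),np.sin(yaw)])
P=lambda s,z:[*(c+s*d),z]
y=min((yaw,yaw-np.pi),key=lambda a:abs((lambda q:9 if q is None else q[5])(solve_ik(P(-95,300),[np.pi,0,a]))))
o=[np.pi,0,y]
print(y,[np.round(solve_ik(P(s,z),o),2).tolist() for s,z in((-95,300),(-95,142),(30,142))],bot.get_state()["orientation"])
s=bot.get_state()["tcp_pos"]
bot.movel([s[0],s[1],300]); bot.move_ptp(P(-95,300),o); bot.movel(P(-95,142))
hit=bot.movel(P(-35,142),max_speed=40,threshold=1.0)
st=bot.get_state();print(hit,(np.array(st["tcp_pos"])[:2]-c)@d,st["contact_force"],st["t"])
cv2.imwrite("pics/side1.png",imaging.capture("side"))
E
```

```text
1.296 [[-0.51, 0.28, -0.08, 1.21, 0.0, 1.33], [-0.51, 0.39, -0.34, 0.84, 0.0, 1.33], [-0.28, 0.4, -0.33, 0.84, 0.0, 1.56]] [-3.14004441e+00 -2.00736153e-04  3.36771443e-01]
False -35.1887584920877 [ 0.30925343 -1.02783449  0.09488287] 5.225
```

View pics/side1.png

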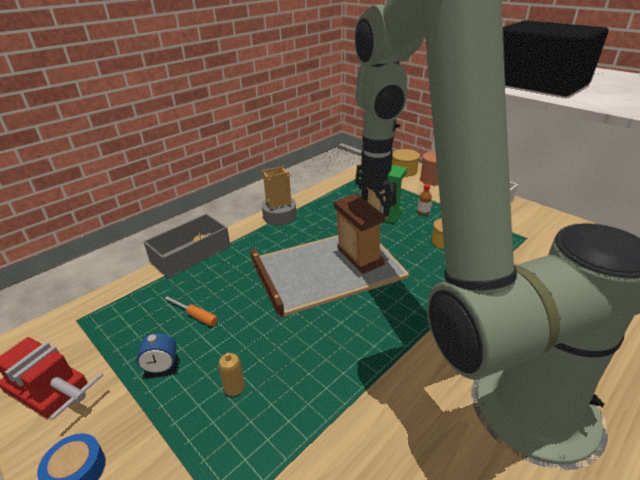

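The fingers, behind the slab at about (375,200), push on its front with about 1 N, and the case has just begun to lean with its foot in place. I keep pushing slowly and check the force and lean.

```bash
python3 - <<'E'
from h import *
c=np.array([532.5,-110.5]);yaw=1.296;d=np.array([np.cos(yaw),np.sin(yaw)])
P=lambda s,z:[*(c+s*d),z]
for s in (-15,0,10,18,25,32):
    bot.movel(P(s,142),max_speed=40)
    st=bot.get_state();print(s,round(st["t"],2),np.round(st["contact_force"],2))
bot.dwell(.5)
bot.movel(P(-70,142),max_speed=150); bot.movel(P(-135,250),max_speed=200)
cv2.imwrite("pics/top2.png",imaging.capture("top"));cv2.imwrite("pics/side2.png",imaging.capture("side"))
t=cv2.imread("pics/top2.png")[145:345,225:435];s=cv2.imread("pics/side2.png")[150:350,220:430]
cv2.imwrite("pics/both2.png",np.hstack([cv2.resize(t,None,fx=3,fy=3,interpolation=cv2.INTER_CUBIC),cv2.resize(s,(170,162))if 0 else np.zeros((600,0,3),np.uint8)]))
print(bot.get_state()["t"])
E
```

```text
-15 5.92 [ 0.44 -0.74  0.84]
0 6.45 [ 0.15 -0.64 -0.09]
10 6.85 [ 0.48 -0.81  0.64]
18 7.2 [-0.72 -0.5   0.01]
25 7.53 [-0.18 -0.67  0.01]
32 7.85 [-0.85 -0.31  0.25]
10.0667
```

View pics/both2.png

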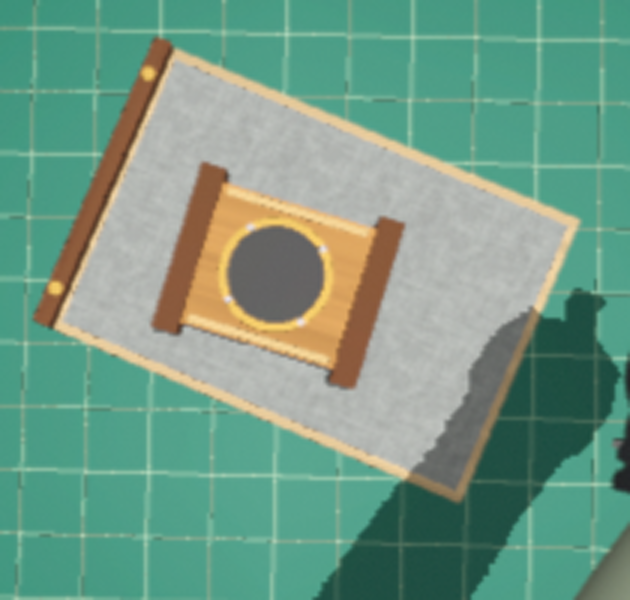

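The case lies on its back with the brass-ringed opening up, between crop corners (201,162), (155,330), (405,222) and (355,388), clear of the stop. I measure it, then push its underside along the board with both fingers square to the stop.

```bash
python3 - <<'E'
from h import *
f=lambda c:(np.array(c)+.5)/3-.5+[225,145]
W=unproj("top",f([(201,162),(155,330),(355,388),(405,222)]),82)
print("edges",np.linalg.norm(W-np.roll(W,-1,0),axis=1).round(0))
b=np.array([570.18,-22.51]);yaw=1.197;d=np.array([np.cos(yaw),np.sin(yaw)]);n=np.array([-d[1],d[0]])
B=np.c_[(W[:,:2]-b)@d,(W[:,:2]-b)@n];print(B.round(1))
y0=B[:,1].mean();x0=B[2:,0].min()
P=lambda x,z:[*(b+x*d+y0*n),z]
o=[np.pi,0,yaw]
print(y0,x0,[solve_ik(P(x,z),o) is not None for x,z in((x0-50,250),(x0-50,24),(-5,24))])
bot.move_ptp(P(x0-50,250),o);bot.movel(P(x0-50,24),max_speed=200)
# stop top at 165 -> underside at 5 -> TCP about -6..-10
for x in (x0-10,-50,-25,-14):
    hit=bot.movel(P(x,24),max_speed=40); s=bot.get_state();F=np.array(s["contact_force"])[:2]
    print(round(x),round((np.array(s["tcp_pos"])[:2]-b)@d,1),"F",(F@d).round(2),(F@n).round(2),round(s["t"],2))
cv2.imwrite("pics/top3.png",cv2.resize(imaging.capture("top")[125:305,205:415],None,fx=3,fy=3,interpolation=cv2.INTER_CUBIC))
E
```

```text
edges [130. 155. 129. 159.]
[[105.1 -40.4]
 [ 87.7  88.6]
 [-66.2  70.5]
 [-52.7 -58. ]]
15.190454746250724 -66.16309801204383 [True, True, True]
-76 -76.2 F -0.19 -0.5 13.04
-50 -49.6 F -0.38 0.22 13.84
-25 -24.5 F -0.44 0.45 14.62
-14 -13.5 F 0.33 -0.03 15.04
```

View pics/top3.png

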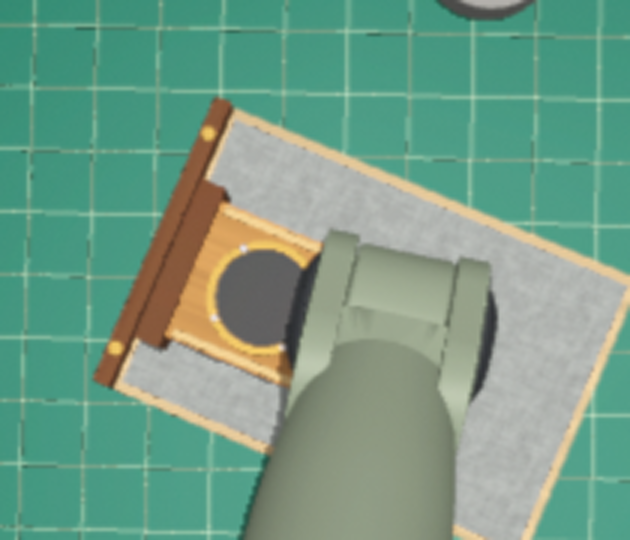

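The slab, from (215,185) to (150,345), is square to the stop and nearly touching it. I creep on until contact force builds up.

```bash
python3 - <<'E'
from h import *
b=np.array([570.18,-22.51]);yaw=1.197;d=np.array([np.cos(yaw),np.sin(yaw)]);n=np.array([-d[1],d[0]])
P=lambda x,z:[*(b+x*d+15.19*n),z]
def rep(l):
    s=bot.get_state();F=np.array(s["contact_force"])[:2];print(l,round((np.array(s["tcp_pos"])[:2]-b)@d,1),(F@d).round(2),round(s["t"],2))
rep("start")
hit=bot.movel(P(10,24),max_speed=12,threshold=8);rep(hit)
bot.dwell(.3);rep("held")
bot.movel(P(-60,24),max_speed=60);bot.movel(P(-90,250),max_speed=200)
bot.movel(P(-190,300),max_speed=250)
cv2.imwrite("pics/top4.png",cv2.resize(imaging.capture("top")[125:305,205:415],None,fx=3,fy=3,interpolation=cv2.INTER_CUBIC))
cv2.imwrite("pics/side4.png",cv2.resize(imaging.capture("side")[200:340,230:420],None,fx=4,fy=4,interpolation=cv2.INTER_CUBIC))
rep("end")
E
```

```text
start -13.6 -1.01 15.09
True -7.2 -0.69 16.01
held -7.7 0.34 16.31
end -188.8 -0.62 19.32
```

View pics/top4.png

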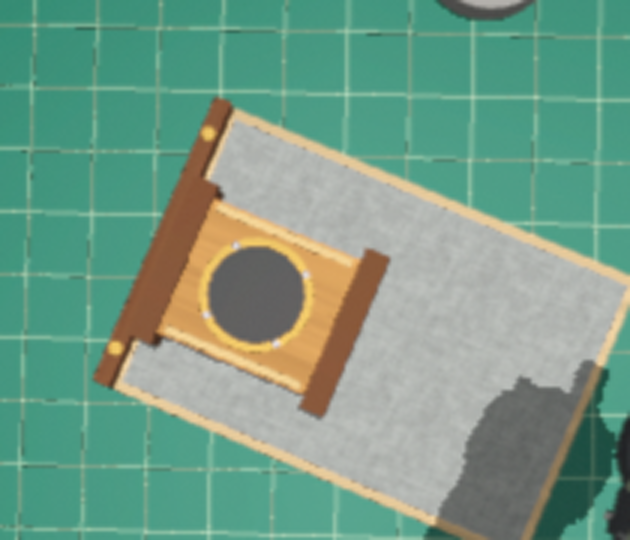

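View pics/side4.png

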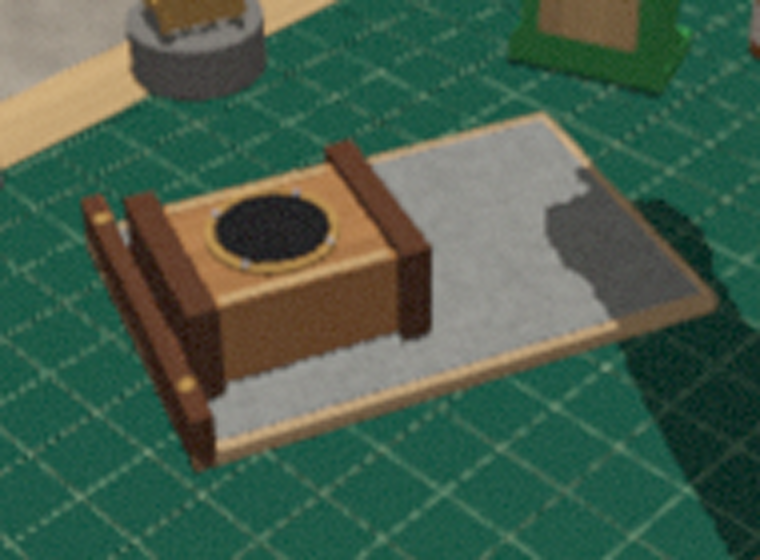

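The case lies square against the stop, with its slab touching the bar at about (160,260) in the top crop. I check its gap from the underside edge, crop corners (390,258) and (322,417), which should be at board x = 5.

```bash
python3 - <<'E'
from h import *
b=np.array([570.18,-22.51]);yaw=1.197;d=np.array([np.cos(yaw),np.sin(yaw)]);n=np.array([-d[1],d[0]])
f=lambda c:(np.array(c)+.5)/3-.5+[205,125]
for z,p in((82,[(390,258),(322,417),(216,183),(152,343)]),(42,[(232,108),(114,387)])):
    W=unproj("top",f(p),z)[:,:2]-b;print(np.c_[W@d,W@n].round(1).tolist())
g=lambda c:(np.array(c)+.5)/4-.5+[230,200]
# side view: near top corner of lying case at felt; stop inner foot corner
W=unproj("side",g([(222,397),(412,338),(217,445)]),12)[:,:2]-b;print(np.c_[W@d,W@n].round(1).tolist())
E
```

```text
[[5.7, -52.9], [6.4, 76.1], [147.7, -54.3], [144.8, 74.6]]
[[163.6, -116.4], [163.0, 117.1]]
[[149.0, 74.2], [19.9, 73.4], [165.7, 112.2]]
```

```bash
python3 -c "
from bench import bot
bot.dwell(.3);print(bot.sign_off())"
```

```text
the job is handed in; nothing more can be done
None
```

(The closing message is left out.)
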